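# Fold the solar panel shut and turn its catch

### The arm

A 7-joint arm with a two-finger parallel gripper is mounted at the origin on the work surface. World frame = base frame: x ahead of the robot, y to its left, z up, the work surface at z = 0. Lengths are in m, angles in rad, forces in N, time in s.
With the tool pointing down it reaches from about 0.35 to 0.9 m from the base axis. Payload 8.1 kg.
Tool frame: the origin (TCP) lies on the centre line of the jaws, within the pads' length; the fingertips stand 19 mm ahead of it and the grasp point (between the pads) is the TCP (arm.tip_reach is the distance from the TCP to the fingertips, in m); z points along the fingers, y is the line along which they close (so a half turn about z gives the same grasp; the last joint's range is limited). The gripper opens to 92 mm and grips with 3 to 60 N. Pads are 19 mm wide; open, the fingers measure 130 mm over their backs; the gripper's body (75 mm by 190 mm) begins 47 mm behind the grasp point.
Start: joints at [-1.421, 0.434, 0.025, 1.573, -0.012, 1.134, -0.075], TCP at [0.156, 0.605, 0.246] pointing down, gripper open.
Joint ranges: [-2.62, 2.62], [-0.44, 2.09], [-1.27, 1.32], [0.08, 2.57], [-1.32, 4.46], [0.12, 2], [-2.74, 2.74]. Speed limits (rad/s): [2.22, 2.22, 3.01, 3.01, 3.14, 3.14, 3.14].

### API

Orientations are given as a rotation vector (axis times angle).
In Python, from cell import arm gives the robot as it stands.
- The arm moves only by the tool arm_command, never from a script. Its argument "targets" is a list that holds one entry, the list of rows, each a list of 6 numbers: the shift along the tool's x, y, z in m, then the turn, a rotation vector about the tool's x, y, z in rad. A call has 1 to 10 rows; each row shifts and turns the commanded pose from where the row before left it, along the tool's axes as they then stand; what a row does not reach is not made up. A row lasts 1/8 s, in which the tool goes at most 62.5 mm and 10.7 degrees, less where a joint would pass 70% of its speed; a pose out of reach is approached as far as the arm can. A call with a gripper value outside its range is refused whole. "jaw" is the finger opening in m, from 0 to 0.0918, set as the call begins (left out, the last holds). The fingers move at their own pace and stop on an object; "newtons" is the grip in N (left out, the last holds). Time passes only in rows, so rows that do not move let the fingers close. It gives the time, the measured TCP pose, the force, the opening and the grip force at its end, in the units of the state.
- arm.observe(): the state, without advancing time (a new reading comes with each control period).
- arm.get_image(name): name is "side" or "top" or "wrist"; returns a dict with "pixels" (384x512x3 uint8, red, green, blue), "z_map" (384x512 float32, m along the optical axis (not along the pixel's ray), 0 where there is no reading), "fx", "fy", "cx", "cy" (pixels), "xyz" and "rotation" of the camera in the world; the wrist camera has in their place "T_tool_cam" (4x4, takes a point from camera to tool coordinates, whose origin is the TCP and whose axes are the flange's). Camera axes: x right, y down, z forward; pixel columns grow to the right and rows downward; lengths in m; the calibration is good to about 2 mm. A picture is of the moment at which its call begins: read the wrist's pose just before it.
- arm.sign_off(): hands the job in; it is judged then, once.
The state is a dict: "clock": time; "joints": joint angles; "dq": joint speeds; "joint_efforts": joint torques, N m; "position": TCP position; "ee_rot": TCP orientation; "force": force on the tool from outside, world axes, zero at the start; "ft_torque": the same for the moment, N m; "width": opening from 0.0 (shut) to 1.0 (fully open); "gripper_force": force on a finger pad.
Only numpy, scipy, OpenCV 4.12 (cv2) and the standard library are available. Lean on these libraries where they do the work, as an engineer would, in place of code of your own. Each camera call takes 0.05 s, during which the arm holds its last target. There are 200 camera calls.

### The job

Pack the folding solar panel up for the night: with the fingertips, push its propped-up leaf over the spine until it lies flat and fully down on the half that rests on the table, then push the turn catch round until it points straight across the closed leaf. Fold it gently without letting it slam, pushing on its back or edge and keeping off the glass faces of both halves. Do not lift, tip or drag the panel about; leave the other things on the table where they stand and finish clear of everything.

Things in the scene. Friction and masses are not known exactly. Their poses are not given: they have to be found in the camera images.
- panel: Folding solar panel, loose, about 2.4 kg. This is its slate-grey lower half, lying glass up: 240 mm along its x (the spine's direction), 170 mm along its y, top 21.5 mm above the table; origin at the centre of its underside, z up. The spine lies along its -y long edge, the catch block at the middle of its +y long edge; a flat black handle sticks out to 152 mm from the origin at its +x end.
- leaf (a joint): Hinge of the leaf, the other half: framed board, 240 mm along the spine, reaching 168 mm from the hinge axis, 14 mm thick, 0.4 kg, glass inside, white back. Radians: 0 = shut, flat on the lower half, at its stop, its back 36.5 mm above the table; 1.57 = upright; starts at 2.1 to 2.5, leaning back. Stiff: it stays at any angle and must be pushed all the way, about 5 N at the free edge.
- spine (a point): Middle of the leaf's hinge axis: at (0, -85, 22.5) mm in the frame of panel. The axis runs along the panel's x. Seen from there the shut leaf reaches to the panel's +y, the open one leans to -y.
- leaf_edge (a point): Middle of the leaf's free edge, at the corner of the edge and the white back: 168 mm from the hinge axis along the leaf and 14 mm out towards its back. The frame of this point turns with the leaf: y points from the spine to the free edge, z out of the back. Push here or on the back just below it.
- catch (a joint): Turn catch, a steel bar on an upright pivot. Radians: 0 = the bar points along the panel's +x, parallel to the edge; 1.57 = to the panel's -y, straight across the shut leaf, at its stop (clockwise from above). Starts at -0.6 to 0, turned outwards (stop at -0.8). 1 to 2 N at its end turns it; it stays where it is left. Turned in before the leaf is down, it blocks the leaf.
- catch_pivot (a point): Pivot of the catch at the level of the bar's underside: at (0, 102, 42) mm in the frame of panel. The block below it is 30 mm square and its top is 41 mm above the table.
- catch_tab (a point): Top of the thumb tab at the end of the catch bar, 52 mm from the pivot, 68 mm above the table. The bar is 12 mm wide, 60 mm long from the pivot and lies 42 to 50 mm above the table; the tab, as wide as the bar, 44 to 60 mm from the pivot, stands on it up to 68 mm. The shut leaf's back is 5 mm below the bar.
- base_glass: The dark glass face of the lower half, 231 by 161 mm, facing up, 21 mm above the table; its frame has its origin where that of panel lies. Not to be touched.
- leaf_glass: The dark glass face of the leaf, 231 by 157 mm, on the inner side, inset 4 mm from the edges of the frame; its frame has its origin at the middle of the hinge axis, y towards the free edge, z out of the back. Not to be touched.
- lantern: Bystander: grey camping lantern with a clear globe and a press button on its base, 110 mm across and 200 mm high; origin at the centre of its underside.
- flask: Bystander: steel drinking flask, 72 mm across, 210 mm high; origin at the centre of its underside.
- plate: Bystander: aluminium plate, 200 mm across, 18 mm high; origin at the centre of its underside.
- funnel: Bystander: blue plastic funnel standing on its mouth, 124 mm across, 125 mm high; origin at the centre of its mouth on the table.
- mug: Bystander: white mug, 80 mm across and 80 mm high, beside the +x end of the panel; origin at the centre of its underside.
- jar: Bystander: small glass jar, 60 mm across, 70 mm high, also by the +x end of the panel, nearer the catch; origin at the centre of its underside.
- screwdriver: Bystander: screwdriver lying on the table beyond the catch side of the panel; 200 mm long, 26 mm thick; origin below its middle.

How it is judged:
By the outcome, as a careful person would: the job done as asked, in the order asked, and still so for the second after the job is handed in, with the robot touching nothing.
It also fails if it takes over 54 s, if anything falls off the work surface, if the arm or the gripper's body presses on something with over 40 N, if the wrist force passes 120 N, or if a joint passes its speed limit or range.

## Working session

There is one attempt and no reset: what is moved stays moved. The work goes in short steps, Python scripts to look and compute and a tool call to move; the robot and the scene stay as the last step left them, time stands still between calls to the robot, and variables do not carry over. Pictures are saved under pics/ and viewed, at most 10 in all, crops included, and the job is handed in when it is done.

Besides the shell and the picture viewer there is one more tool, called as name([rows], argument=value, ...), one row to a line, values as JSON. arm_command: Moves the arm, as the interface text tells. Its arguments: {"type":"object","properties":{"targets":{"type":"array","items":{"type":"array","items":{"type":"array","items":{"type":"number"}}}},"jaw":{"type":"number"},"newtons":{"type":"number"}},"required":["targets"]}

```bash
mkdir -p pics; ls; cat > h.py <<'E'
import numpy as np,cv2
from cell import arm
def shot(n,f):
    im=arm.get_image(n); cv2.imwrite(f'pics/{f}.png',im['pixels'][...,::-1]); np.savez(f'pics/{f}.npz',**{k:v for k,v in im.items()}); return im
def cloud(im):
    z=im['z_map']; v,u=np.mgrid[:384,:512]
    p=np.stack([(u-im['cx'])/im['fx']*z,(v-im['cy'])/im['fy']*z,z],-1)
    R=np.array(im['rotation']); 
    if R.shape!=(3,3): R=cv2.Rodrigues(R)[0]
    w=p@R.T+np.array(im['xyz']); w[z==0]=np.nan; return w
E
python3 - <<'E'
from h import *
s=arm.observe(); print(s)
for n in('top','side'):
    im=shot(n,n+'0'); print(im['xyz'],im['rotation'],im['fx'])
a=[cv2.imread(f'pics/{n}0.png') for n in('top','side')]
cv2.imwrite('pics/t.png',cv2.resize(a[0],(800,600)))
cv2.imwrite('pics/s.png',cv2.resize(a[1],(800,600)))
E
```

```text
pics
{'clock': 0.0, 'joints': array([-1.42055642,  0.43524536,  0.02495191,  1.57408591, -0.01161801,
        1.13398083, -0.07510331]), 'dq': array([-5.29270048e-05, -6.24585654e-04,  1.13373823e-03,  7.75790819e-04,
       -4.84905722e-04, -1.50724494e-04, -5.64962729e-04]), 'joint_efforts': array([ 7.88345769e-04, -6.67857170e+01,  9.85405035e-01, -3.14460397e+01,
       -6.05108030e-02,  4.34252957e-02,  1.83995967e-04]), 'position': array([0.15626327, 0.60466196, 0.24493511]), 'ee_rot': array([-3.96188529e-01, -3.11642860e+00,  2.46990982e-03]), 'force': array([ 0.062962  , -0.4113895 , -0.14176335]), 'ft_torque': array([-0.0095267 ,  0.02847449,  0.0021574 ]), 'gripper_force': 0.0, 'width': 0.9994384505107979}
[ 4.52741678e-01 -1.04616068e-03  1.22882614e+00] [-2.21060645  2.15622267 -0.106852  ] 363.47340679186357
[ 0.17615504 -0.83063703  0.70593945] [-2.12983731  0.5120288  -0.25862377] 361.07422856872057
```

View pics/t.png

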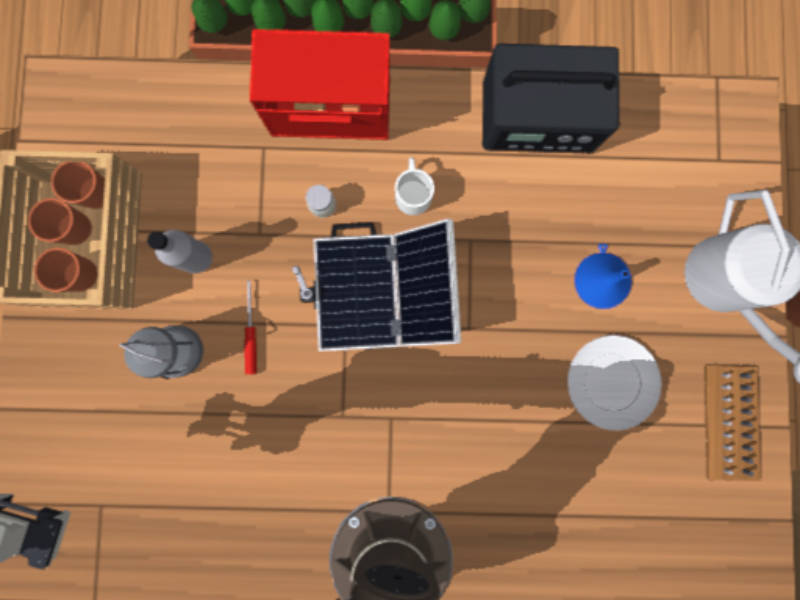

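View pics/s.png

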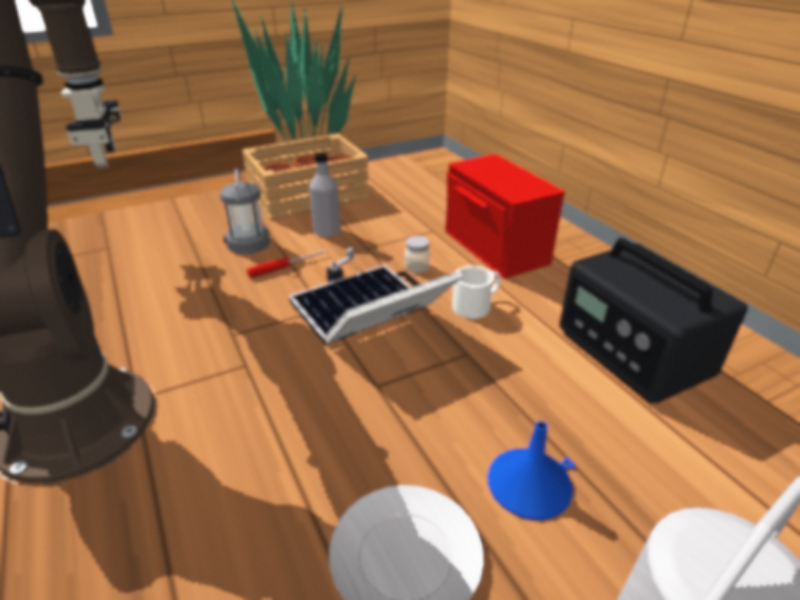

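The top view shows the panel, with world x up and world y left. In 800x600 pixels, the base corners are at about (314,240) and (320,350), the spine is near column 397, and the leaf's free edge runs (452,222) to (460,342). The catch pivot is at (308,294) and its tip at (297,268). The mug is at (414,190) and the jar at (320,200). The arm has to approach from the right, which is world -y.

```bash
python3 - <<'E'
from h import *
im=dict(np.load('pics/top0.npz')); w=cloud(im)
def at(u,v):
    u,v=int(u*.64),int(v*.64); return np.nanmedian(w[v-1:v+2,u-1:u+2].reshape(-1,3),0).round(4)
for n,p in dict(table=(250,420),mug=(414,190),jar=(320,200),plate=(615,383),funnel=(603,280),drv=(250,350),shaft=(251,300),flask=(160,243),lantern=(160,350),pivot=(308,294),tab=(297,270)).items(): print(n,at(*p))
X,Y,Z=np.moveaxis(w,-1,0)
m=(X>.38)&(X<.72)&(Y>-.17)&(Y<.2)
v,u=np.nonzero(m&(Z>.012)); print(u.min(),u.max(),v.min(),v.max())
# leaf plane
L=np.zeros(X.shape,bool); cv2_=L[int(225*.64):int(345*.64),int(405*.64):int(455*.64)]; cv2_[:]=True
P=w[L&(Z>.035)&np.isfinite(Z)]
c=P.mean(0); 
for _ in range(3):
    n=np.linalg.svd(P-c,full_matrices=False)[2][2]; d=abs((P-c)@n); P=P[d<.004]; c=P.mean(0)
n*=np.sign(n[2]); print('leaf n',n,c,len(P))
# base
B=m&(Z>.015)&(Z<.03); B[:,int(398*.64):]=False
lab=cv2.connectedComponents(B.astype(np.uint8))[1]; k=lab[int(290*.64),int(350*.64)]
pts=w[lab==k]; print('Z',np.median(pts[:,2]),len(pts))
r=cv2.minAreaRect(pts[:,:2].astype(np.float32)*1000); print(r,cv2.boxPoints(r))
# leaf rim points: distance to plane small and Z>.1
D=abs((w-c)@n)<.005; Q=w[D&m&(Z>.03)]
r=cv2.minAreaRect(Q[:,:2].astype(np.float32)*1000); print('leaf',r,cv2.boxPoints(r),Q[:,2].max())
T=w[m&(Z>.036)&(Y>.11)&(X<.6)&(Z<.09)]
print(len(T)); T=T[np.argsort(-T[:,2])]; print(T[::4].round(3))
im=cv2.imread('pics/top0.png')[120:240,170:320]; cv2.imwrite('pics/c.png',cv2.resize(im,None,fx=5,fy=5,interpolation=2))
E
```

```text
table [ 0.2813  0.3037 -0.0005]
mug [ 0.7871 -0.0297  0.0052]
jar [0.7413 0.1659 0.0686]
plate [ 0.3756 -0.4715  0.0053]
funnel [ 0.5917 -0.4294  0.0519]
drv [0.4272 0.305  0.024 ]
shaft [0.5331 0.3126 0.0128]
flask [0.6207 0.4293 0.2084]
lantern [0.4259 0.4388 0.1577]
pivot [0.5465 0.1829 0.0523]
tab [0.5965 0.2057 0.0655]
193 295 137 224
leaf n [-0.06310034  0.7681338   0.63717252] [ 0.56697199 -0.06355099  0.09985173] 2322
Z 0.020845791778795197 3709
((570.6358642578125, 88.83456420898438), (274.5999755859375, 175.44070434570312), 2.241088628768921) [[430.01065   171.11879  ]
 [436.87112    -4.187729 ]
 [711.2611      6.5503387]
 [704.40063   181.85686  ]]
leaf ((568.1791381835938, -55.10089111328125), (240.10052490234375, 111.00810241699219), 4.778975009918213) [[ 443.9221     -9.791447]
 [ 453.17038  -120.413635]
 [ 692.43616  -100.41034 ]
 [ 683.18787    10.211853]] 0.15570310785631847
97
[[0.55  0.183 0.057]
 [0.55  0.19  0.055]
 [0.576 0.197 0.053]
 [0.553 0.19  0.053]
 [0.579 0.194 0.052]
 [0.544 0.18  0.052]
 [0.54  0.187 0.051]
 [0.553 0.197 0.051]
 [0.556 0.194 0.05 ]
 [0.566 0.194 0.049]
 [0.583 0.198 0.049]
 [0.544 0.177 0.049]
 [0.54  0.194 0.048]
 [0.547 0.197 0.048]
 [0.57  0.198 0.047]
 [0.551 0.175 0.046]
 [0.554 0.178 0.045]
 [0.534 0.188 0.043]
 [0.544 0.175 0.042]
 [0.538 0.175 0.042]
 [0.534 0.191 0.04 ]
 [0.561 0.183 0.039]
 [0.558 0.176 0.039]
 [0.538 0.195 0.039]
 [0.552 0.173 0.037]]
```

View pics/c.png

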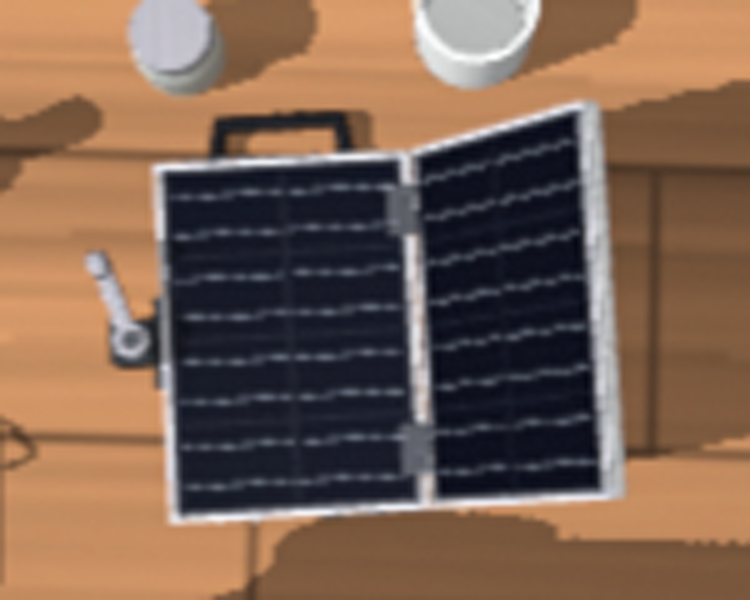

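The crop confirms the geometry. The panel is yawed about +4.7° and the leaf angle is about 2.26 rad. The catch pivot is at crop (130,340) and its bar points outwards at about -0.35 rad. Next: check the pose model, then plan the arc with the tool y axis along panel x and a tilt of 0.35 rad.

```bash
cat >> h.py <<'E'
YAW=np.radians(4.75); O=np.array([.5549,.0813,0])
RP=cv2.Rodrigues(np.array([0,0,YAW]))[0]
def w2p(p): return (np.asarray(p)-O)@RP
def p2w(p): return O+RP@np.asarray(p)
def tool(al): # tool axes in panel -> world, tool x=panel y tilted up by al, y=panel x
    M=np.array([[0,1,0],[np.cos(al),0,np.sin(al)],[np.sin(al),0,-np.cos(al)]]); # cols: x,y,z ; rows below
    X=np.array([0,np.cos(al),np.sin(al)]);Z=np.array([0,np.sin(al),-np.cos(al)])
    return RP@np.stack([X,[1,0,0],Z],1)
def delta(goal_w,Rg):
    s=arm.observe(); R=cv2.Rodrigues(s['ee_rot'])[0]
    return (R.T@(goal_w-s['position'])).round(4),cv2.Rodrigues(R.T@Rg)[0].ravel().round(4)
def wp(th,al,r=.143):
    c,s=np.cos(th),np.sin(th); X=np.array([np.cos(al),np.sin(al)]);Z=np.array([np.sin(al),-np.cos(al)])
    back=lambda r: np.array([-.085+r*c-.014*s,.0225+r*s+.014*c])
    t=back(.168)+.025*Z if th>np.pi/2+al else back(r)
    return t-.019*Z-.0095*X   # TCP (panel y,z)
E
python3 - <<'E'
from h import *
im=dict(np.load('pics/top0.npz')); R=np.array(im['rotation']);R=cv2.Rodrigues(R)[0]
def ray(u,v,h):
    d=R@np.array([(u-im['cx'])/im['fx'],(v-im['cy'])/im['fy'],1]); t=(h-im['xyz'][2])/d[2]; return im['xyz']+t*d
for u,v,h in [(175,520,.0215),(155,165,.0215),(432,503,.0215),(130,340,.055),(97,265,.068)]:
    print((w2p(ray(170+(u+.5)/5-.5,120+(v+.5)/5-.5,h))*1000).round(1))
A=.35
g=wp(2.26,A); print('start',g,p2w([0,*g]))
X=np.array([np.cos(A),np.sin(A)]);Z=np.array([np.sin(A),-np.cos(A)])
prev=None
for th in np.r_[2.26,np.arange(2.2,-.01,-.2)]:
    p=wp(th,A)
    if prev is not None: d=p-prev; print(round(th,2),p.round(4),(d@X).round(4),(d@Z).round(4))
    prev=p
E
```

```text
[-116.1   87.4   21.5]
[121.5  89.8  21.5]
[-114.9  -82.6   21.5]
[  1.6 106.6  55. ]
[ 49.8 123.5  68. ]
start [-0.20950622  0.13435776] [ 0.57224883 -0.12748668  0.13435776]
2.2 [-0.2021  0.1412] 0.0093 -0.0039
2.0 [-0.1745  0.1605] 0.0325 -0.0087
1.8 [-0.1466  0.1732] 0.0306 -0.0023
1.6 [-0.1186  0.1796] 0.0285 0.0035
1.4 [-0.0899  0.1804] 0.0272 0.0091
1.2 [-0.0617  0.1754] 0.0249 0.0143
1.0 [-0.035  0.165] 0.0215 0.019
0.8 [-0.0109  0.1494] 0.0173 0.0229
0.6 [0.0097 0.1294] 0.0124 0.0259
0.4 [0.0258 0.1057] 0.007 0.0278
0.2 [0.0369 0.0792] 0.0014 0.0287
-0.0 [0.0426 0.0511] -0.0044 0.0284
```

arm_command([
  [[0,0,-0.05,0,0,0],[0,0,-0.05,0,0,0],[-0.051,0,0,0,0,0.083],[-0.051,0,0,0,0,0.083],[-0.051,0,0,0,0,0.083],[-0.051,0,0,0,0,0.083],[-0.051,0,0,0,0,0.083],[-0.051,0,0,0,0,0.083],[-0.051,0,0,0,0,0.083],[-0.051,0,0,0,0,0.083]],
], jaw=0)

```text
clock: 1.35
position: [0.5003, 0.3967, 0.3452]
ee_rot: [-1.394, -2.815, 0.001]
force: [1.0, 0.1, 0.6]
width: 0.007
gripper_force: 0.0
```

arm_command([
  [[-0.051,0,0,0,0,0.083],[-0.051,0,0,0,0,0.083],[-0.051,0,0,0,0,0.083],[-0.051,0,0,0,0,0.083],[-0.051,0,0,0,0,0.083],[-0.051,0,0,0,0,0.083],[-0.051,0,0,0,0,0.083],[-0.05,0,0,0,0,0],[-0.05,0,0,0,0,0],[0,0,0,0,0,0]],
])

```text
clock: 2.6
position: [0.6447, -0.0314, 0.3458]
ee_rot: [2.147, 2.291, -0.003]
force: [0.4, 0.7, -0.5]
width: 0.006
gripper_force: 0.0
```

```bash
cat >> h.py <<'E'
O=O+RP@np.array([.003,.003,0])
E
python3 - <<'E'
from h import *
A=.35; g=wp(2.26,A); Rg=tool(A)
goal=p2w([0,*g])-Rg[:,0]*.05; print(goal)
s=arm.observe(); print('world diff',goal-s['position']); print(delta(goal,tool(0))); print(delta(goal,Rg))
print('pos panel',w2p(s['position']))
E
```

```text
[ 0.5788795  -0.17105588  0.11721287]
world diff [-0.0658286  -0.13962285 -0.22854021]
(array([-0.1345, -0.0746,  0.2289]), array([-0.0005,  0.0026, -0.0181]))
(array([-0.1345, -0.0746,  0.2289]), array([ 0.0027,  0.3526, -0.018 ]))
pos panel [ 0.07716443 -0.1227827   0.34575308]
```

arm_command([
  [[-0.05,-0.025,0,0,0,-0.018],[-0.05,-0.025,0,0,0,0],[-0.05,-0.025,0,0,0,0],[-0.05,0,0,0,0,0],[0,0,0.05,0,0,0],[0,0,0.05,0,0,0],[0,0,0.05,0,0,0],[0,0,0.05,0,0,0],[0,0,0.028,0,0.175,0],[0,0,0,0,0.175,0]],
])

```text
clock: 3.85
position: [0.5877, -0.2274, 0.1157]
ee_rot: [-1.921, -2.111, -0.346]
force: [1.2, -0.6, -0.8]
width: 0.007
gripper_force: 0.0
```

```bash
python3 - <<'E'
from h import *
A=.35; g=wp(2.26,A); Rg=tool(A)
print(delta(p2w([0,*g]),Rg),arm.observe()['force'],arm.observe()['joints'].round(2))
im=shot('side','s1'); c=im['pixels'][100:260,120:400,::-1]; cv2.imwrite('pics/s1c.png',cv2.resize(c,None,fx=2.8,fy=2.8,interpolation=2))
E
```

```text
(array([ 0.1038, -0.0029,  0.019 ]), array([-0.0059, -0.0089,  0.0105])) [ 1.21428351 -0.55453494 -0.76293286] [ 0.25  0.7   0.33  1.56 -0.54  1.2   0.9 ]
```

View pics/s1c.png

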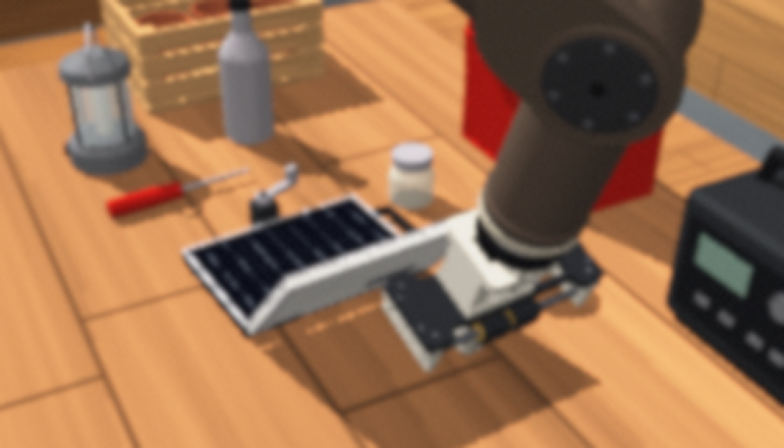

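The side crop shows the gripper behind the leaf's white back, with the leaf edge near (445,235). It doesn't show the fingers, so I'll check them with the wrist camera.

```bash
python3 - <<'E'
from h import *
im=shot('wrist','w1'); print(im['T_tool_cam'].round(3), arm.observe()['width'])
E
```

```text
[[ 0.    -0.96  -0.281  0.075]
 [ 1.     0.     0.001  0.001]
 [-0.    -0.281  0.96  -0.138]
 [ 0.     0.     0.     1.   ]] 0.003232694641902466
```

View pics/w1.png

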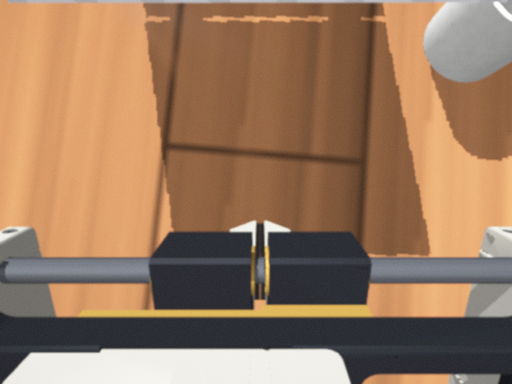

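The wrist view shows the fingers closed at about (260,240), with the leaf edge just at the top of the picture. I'll approach the leaf.

arm_command([
  [[0.03,-0.001,0.008,0,0,0],[0.03,-0.001,0.008,0,0,0],[0.02,-0.001,0.003,0,0,0],[0.005,0,0,0,0,0],[0.005,0,0,0,0,0],[0.005,0,0,0,0,0],[0.004,0,0,0,0,0],[0.004,0,0,0,0,0],[0,0,0,0,0,0]],
])

```text
clock: 5.08
position: [0.5755, -0.1282, 0.1353]
ee_rot: [-1.93, -2.115, -0.342]
force: [0.6, 0.1, -0.5]
width: 0.004
gripper_force: 0.0
```

```bash
python3 - <<'E'
from h import *
s=arm.observe(); print(delta(p2w([0,*wp(2.26,.35)]),tool(.35)),s['force'],s['clock'])
E
```

```text
(array([ 0.0034, -0.0002,  0.0022]), array([-0.0027, -0.0002,  0.0078])) [ 0.55493602  0.12557295 -0.46272303] 5.075
```

arm_command([
  [[0.004,0,0,0,0,0],[0.004,0,0,0,0,0],[0.005,0,-0.001,0,0,0],[0.005,0,-0.002,0,0,0],[0.005,0,-0.002,0,0,0],[0.005,0,-0.0015,0,0,0]],
])

```text
clock: 5.82
position: [0.5735, -0.1062, 0.1511]
ee_rot: [-1.934, -2.115, -0.34]
force: [0.9, -4.4, 0.3]
width: 0.002
gripper_force: 2.7
```

arm_command([
  [[0.0055,0,-0.0015,0,0,0],[0.0055,0,-0.0015,0,0,0],[0.0055,0,-0.0015,0,0,0],[0.0055,0,-0.001,0,0,0],[0.0055,0,-0.001,0,0,0],[0.006,0,-0.0005,0,0,0],[0.006,0,0,0,0,0],[0.006,0,0,0,0,0]],
])

```text
clock: 6.82
position: [0.5699, -0.0648, 0.1735]
ee_rot: [-1.932, -2.115, -0.341]
force: [0.3, -4.7, 1.2]
width: 0.003
gripper_force: 2.4
```

```bash
cat > st.py <<'E'
from h import *
s=arm.observe(); R=cv2.Rodrigues(s['ee_rot'])[0]; al=np.arcsin(R[2,0])
t=s['position']+R@np.array([.0095,0,.019]); q=w2p(t)[1:]-[-.085,.0225]
# tip corner on back: distance .014 from hinge plane
rho=np.hypot(*q); r=np.sqrt(rho**2-.014**2); th=np.arctan2(q[1],q[0])-np.arctan2(.014,r)
print('tip',w2p(t),'al',al,'r',r,'th(if tip)',th,'F',(RP.T@s['force']).round(1),s['clock'])
A=.35;X=np.array([np.cos(A),np.sin(A)]);Z=np.array([np.sin(A),-np.cos(A)])
p=w2p(s['position'])[1:]
for x in np.arange(round(th,1)-.1,-.01,-.1):
    d=wp(x,A)-p; p=wp(x,A); print(round(x,2),(d@X*1000).round(1),(d@Z*1000).round(1))
E
python3 st.py
python3 - <<'E'
from h import *
im=dict(shot('top','t2')); w=cloud(im); X,Y,Z=np.moveaxis(w,-1,0)
c=im['pixels'][100:250,160:330,::-1]; cv2.imwrite('pics/t2c.png',cv2.resize(c,None,fx=4,fy=4,interpolation=2))
E
```

```text
tip [-0.00024439 -0.13437082  0.15886279] al 0.3488670679408873 r 0.14434780168682598 th(if tip) 1.8214843038396646 F [-0.  -4.7  1.2] 6.825
1.7 17.3 2.4
1.6 14.1 2.5
1.5 13.8 3.9
1.4 13.4 5.2
1.3 12.8 6.5
1.2 12.1 7.8
1.1 11.2 9.0
1.0 10.3 10.0
0.9 9.2 11.0
0.8 8.1 11.9
0.7 6.9 12.6
0.6 5.6 13.2
0.5 4.2 13.7
0.4 2.8 14.1
0.3 1.4 14.3
0.2 -0.0 14.4
0.1 -1.5 14.3
-0.0 -2.9 14.1
```

View pics/t2c.png

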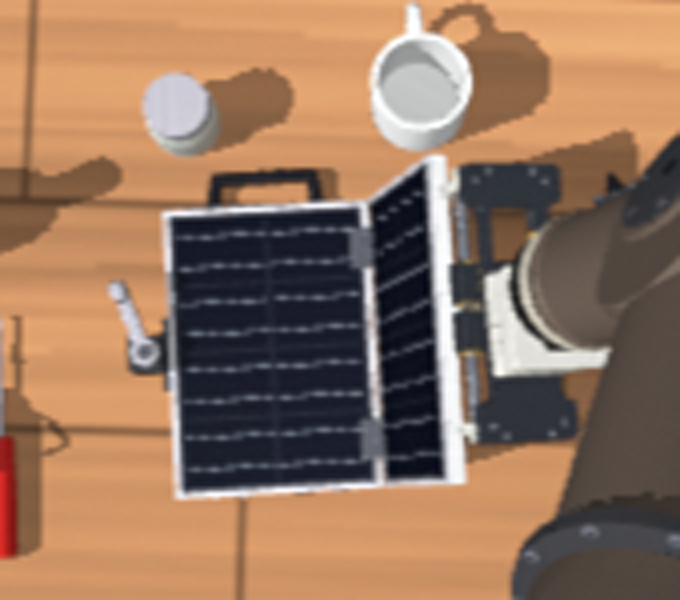

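The leaf is rising, with its edge at crop column ~450, and the base corner at (178,497) hasn't moved. Continuing along the arc.

arm_command([
  [[0.006,0,0.0008,0,0,0],[0.006,0,0.0008,0,0,0],[0.0053,0,0.0008,0,0,0],[0.0047,0,0.0008,0,0,0],[0.0047,0,0.0008,0,0,0],[0.0047,0,0.0009,0,0,0],[0.0046,0,0.0013,0,0,0],[0.0046,0,0.0013,0,0,0],[0.0046,0,0.0013,0,0,0]],
])

```text
clock: 8.0
position: [0.5655, -0.0185, 0.1804]
ee_rot: [-1.93, -2.115, -0.342]
force: [2.1, -2.8, 2.6]
width: 0.003
gripper_force: 2.0
```

arm_command([
  [[0.0045,0,0.0017,0,0,0],[0.0045,0,0.0017,0,0,0],[0.0044,0,0.0018,0,0,0],[0.0043,0,0.0021,0,0,0],[0.0043,0,0.0022,0,0,0],[0.0042,0,0.0022,0,0,0],[0.004,0,0.0026,0,0,0],[0.004,0,0.0026,0,0,0],[0.004,0,0.0026,0,0,0]],
])

```text
clock: 9.12
position: [0.5615, 0.0238, 0.175]
ee_rot: [-1.93, -2.115, -0.341]
force: [1.0, -2.1, 1.9]
width: 0.002
gripper_force: 1.5
```

```bash
python3 st.py
```

```text
tip [-0.00128283 -0.04537247  0.1604033 ] al 0.3501964186207518 r 0.1427993744725349 th(if tip) 1.1932508953012484 F [ 0.8 -2.1  1.9] 9.125
1.1 10.6 8.2
1.0 10.3 10.0
0.9 9.2 11.0
0.8 8.1 11.9
0.7 6.9 12.6
0.6 5.6 13.2
0.5 4.2 13.7
0.4 2.8 14.1
0.3 1.4 14.3
0.2 -0.0 14.4
0.1 -1.5 14.3
0.0 -2.9 14.1
```

arm_command([
  [[0.0035,0,0.0028,0,0,0],[0.0035,0,0.0028,0,0,0],[0.0035,0,0.0028,0,0,0],[0.0034,0,0.0033,0,0,0],[0.0034,0,0.0033,0,0,0],[0.0034,0,0.0034,0,0,0],[0.0031,0,0.0037,0,0,0],[0.0031,0,0.0037,0,0,0],[0.003,0,0.0037,0,0,0]],
])

```text
clock: 10.25
position: [0.5581, 0.0618, 0.1574]
ee_rot: [-1.931, -2.115, -0.341]
force: [-0.0, -1.7, 2.9]
width: 0.006
gripper_force: 1.2
```

arm_command([
  [[0.0027,0,0.004,0,0,0],[0.0027,0,0.004,0,0,0],[0.0027,0,0.004,0,0,0],[0.0023,0,0.0042,0,0,0],[0.0023,0,0.0042,0,0,0],[0.0023,0,0.0042,0,0,0],[0.0019,0,0.0044,0,0,0],[0.0019,0,0.0044,0,0,0],[0.0018,0,0.0044,0,0,0]],
])

```text
clock: 11.38
position: [0.5552, 0.0939, 0.1289]
ee_rot: [-1.93, -2.115, -0.341]
force: [1.1, -0.2, 1.5]
width: 0.005
gripper_force: 0.8
```

```bash
python3 st.py
```

```text
tip [-0.00180305  0.02500991  0.11435358] al 0.3500845758159141 r 0.14262980019365828 th(if tip) 0.5978531556401586 F [ 1.  -0.3  1.5] 11.375
0.5 4.5 13.3
0.4 2.8 14.1
0.3 1.4 14.3
0.2 -0.0 14.4
0.1 -1.5 14.3
0.0 -2.9 14.1
```

arm_command([
  [[0.0015,0,0.0044,0,0,0],[0.0015,0,0.0044,0,0,0],[0.0015,0,0.0045,0,0,0],[0.001,0,0.0047,0,0,0],[0.0009,0,0.0047,0,0,0],[0.0009,0,0.0047,0,0,0],[0.0005,0,0.0048,0,0,0],[0.0005,0,0.0048,0,0,0],[0.0004,0,0.0047,0,0,0]],
])

```text
clock: 12.5
position: [0.5531, 0.1162, 0.0927]
ee_rot: [-1.931, -2.115, -0.341]
force: [0.0, 0.3, 1.6]
width: 0.004
gripper_force: 0.7
```

arm_command([
  [[0,0,0.0036,0,0,0],[0,0,0.0036,0,0,0],[0,0,0.0036,0,0,0],[0,0,0.0036,0,0,0],[-0.0003,0,0.0028,0,0,0],[-0.0003,0,0.0028,0,0,0],[-0.0003,0,0.0028,0,0,0]],
])

```text
clock: 13.38
position: [0.5525, 0.123, 0.0711]
ee_rot: [-1.931, -2.115, -0.341]
force: [0.4, -0.2, 0.8]
width: 0.007
gripper_force: 0.5
```

```bash
python3 st.py
```

```text
tip [-0.00202596  0.05422831  0.05652471] al 0.350065799973979 r 0.14264012004528065 th(if tip) 0.14184719935167772 F [ 0.4 -0.2  0.8] 13.375
0.0 -3.3 20.1
```

arm_command([
  [[-0.0004,0,0.002,0,0,0],[-0.0004,0,0.002,0,0,0],[-0.0004,0,0.002,0,0,0],[-0.0004,0,0.002,0,0,0],[-0.0004,0,0.002,0,0,0],[-0.0003,0,0.0015,0,0,0],[-0.0003,0,0.0015,0,0,0]],
])

```text
clock: 14.25
position: [0.5524, 0.125, 0.0581]
ee_rot: [-1.931, -2.115, -0.341]
force: [0.8, 1.0, 1.2]
width: -0.002
gripper_force: 0.5
```

```bash
python3 st.py
```

```text
tip [-0.00203746  0.05617981  0.04348079] al 0.34999827868323724 r 0.1420420093892367 th(if tip) 0.04928558707000477 F [0.8 0.9 1.2] 14.25
```

arm_command([
  [[-0.0003,0,0.001,0,0,0],[-0.0003,0,0.001,0,0,0],[-0.0003,0,0.001,0,0,0]],
])

```text
clock: 14.62
position: [0.5526, 0.1252, 0.0567]
ee_rot: [-1.93, -2.114, -0.344]
force: [-7.1, -4.7, 27.9]
width: 0.002
gripper_force: 13.7
```

The leaf has bottomed out at about 28 N, with the tip at leaf-back height. Next I lift off, straighten the tool and look again.

arm_command([
  [[0.007,0,-0.019,0,0,0],[0.014,0,-0.038,0,0,0],[0.014,0,-0.038,0,0,0],[0,0,0,0,-0.175,0],[0,0,0,0,-0.175,0],[0.03,0.03,0,0,0,0],[0.03,0.035,0,0,0,0],[0,0,0,0,0,0]],
])

```text
clock: 15.62
position: [0.6129, 0.1948, 0.1564]
ee_rot: [2.113, 2.324, 0.003]
force: [-0.0, -0.5, -0.5]
width: -0.001
gripper_force: 0.0
```

```bash
python3 - <<'E'
from h import *
s=arm.observe(); print(w2p(s['position']),s['force'],s['clock'],s['joints'].round(2))
g=p2w([.065,.152,.067]); print(delta(g,tool(0)))
for n in('top','side'):
    im=shot(n,n+'3')
    w=cloud(im); P=(w-O)@RP
    for lo,hi,yl,yh in((-.11,-.06,-.06,-.03),(-.11,-.06,.04,.075),(.06,.11,-.06,-.03),(.06,.11,.04,.075)):
        m=(P[...,0]>lo)&(P[...,0]<hi)&(P[...,1]>yl)&(P[...,1]<yh)&(P[...,2]<.07); print(n,m.sum(),np.median(P[m][:,2]) if m.any() else 0)
a=cv2.imread('pics/top3.png')[110:240,160:310]; b=cv2.imread('pics/side3.png')[100:230,150:300]
cv2.imwrite('pics/c3.png',cv2.resize(np.vstack([a,b]),None,fx=2.3,fy=2.3,interpolation=2))
cv2.imwrite('pics/c3.png',cv2.resize(np.hstack([a,b]),None,fx=2.66,fy=2.66,interpolation=2))
E
```

```text
[0.06421205 0.10530528 0.15636514] [-0.02138603 -0.48465605 -0.52654201] 15.625 [-0.66  0.56  0.41  1.66 -0.26  0.98 -0.07]
(array([0.0466, 0.0012, 0.0894]), array([ 0.0017, -0.0007,  0.0122]))
top 135 0.03666282211516436
top 164 0.03608467800052617
top 133 0.03554103123408425
top 157 0.03596366814735896
side 93 0.03480445078557515
side 83 0.035205541299839216
side 73 0.034765797083199934
side 69 0.034937502083516314
```

View pics/c3.png

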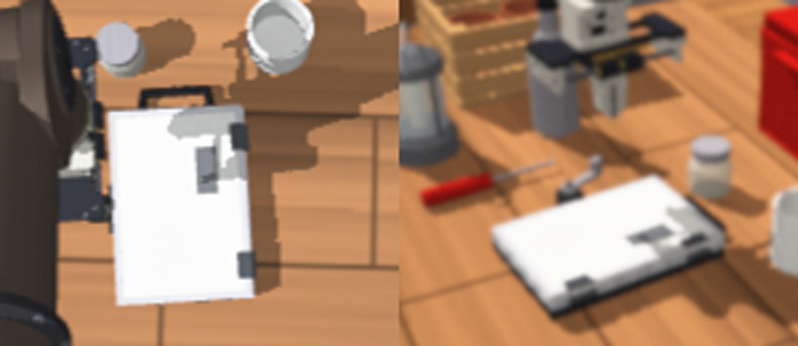

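The leaf is flat, with its back at about 36 mm at all four corners, and the catch still points outwards. Next I go down on the catch's outer side and push -y.

arm_command([
  [[0.025,0.001,0,0,0,0.012],[0.022,0,0,0,0,0],[0,0,0.03,0,0,0],[0,0,0.03,0,0,0],[0,0,0.029,0,0,0],[-0.006,0,0,0,0,0],[-0.006,0,0,0,0,0],[0,0,0,0,0,0]],
])

```text
clock: 16.73
position: [0.6106, 0.2252, 0.0689]
ee_rot: [2.133, 2.305, 0.003]
force: [-0.4, 0.7, 0.1]
width: 0.004
gripper_force: 0.0
```

```bash
cat > ct.py <<'E'
from h import *
s=arm.observe(); print('TCP',w2p(s['position']).round(4),'F',(RP.T@s['force']).round(1),s['clock'])
im=shot('side','cc'); P=(cloud(im)-O)@RP
m=(P[...,2]>.053)&(P[...,2]<.075)&(np.hypot(P[...,0],P[...,1]-.102)<.07)&(np.hypot(P[...,0],P[...,1]-.102)>.03)
print(m.sum()); t=w2p(s['position'])
Q=P[m]; Q=Q[(abs(Q[:,0]-t[0])>.02)|(abs(Q[:,1]-t[1])>.012)]; 
if len(Q): print(len(Q),Q.mean(0), 'phi',np.arctan2(-(Q[:,1].mean()-.102),Q[:,0].mean()))
E
python3 ct.py
```

```text
TCP [0.0644 0.1358 0.0689] F [-0.3  0.7  0.1] 16.725
41
26 [0.05124167 0.11360125 0.06267639] phi -0.22264909587530132
```

arm_command([
  [[-0.004,0,0,0,0,0],[-0.004,0,0,0,0,0],[-0.004,0,0,0,0,0],[-0.004,0,0,0,0,0],[-0.004,0,0,0,0,0],[-0.004,0,0,0,0,0],[-0.004,0,0,0,0,0]],
])

```text
clock: 17.65
position: [0.6115, 0.1979, 0.0672]
ee_rot: [-2.132, -2.307, 0.001]
force: [-0.5, 1.4, 0.1]
width: 0.002
gripper_force: 0.5
```

```bash
python3 ct.py
```

```text
TCP [0.063  0.1085 0.0672] F [-0.4  1.4  0.1] 17.65
52
35 [0.05273588 0.08899831 0.06348427] phi 0.2417229218435192
```

arm_command([
  [[-0.004,0,0,0,0,0],[-0.004,-0.0005,0,0,0,0],[-0.004,-0.001,0,0,0,0],[-0.004,-0.001,0,0,0,0],[-0.004,-0.0015,0,0,0,0],[-0.003,-0.002,0,0,0,0],[-0.003,-0.0022,0,0,0,0],[-0.003,-0.0023,0,0,0,0],[-0.003,-0.0024,0,0,0,0]],
])

```text
clock: 18.82
position: [0.6013, 0.1651, 0.0673]
ee_rot: [2.132, 2.307, 0.0]
force: [0.7, 0.3, -0.4]
width: 0.004
gripper_force: 0.5
```

```bash
python3 ct.py
```

```text
TCP [0.0502 0.0767 0.0673] F [ 0.7  0.3 -0.4] 18.825
60
40 [0.03575165 0.06010125 0.06325358] phi 0.8643971612256447
```

arm_command([
  [[-0.003,-0.003,0,0,0,0],[-0.0025,-0.003,0,0,0,0],[-0.002,-0.003,0,0,0,0],[-0.002,-0.003,0,0,0,0],[-0.0015,-0.003,0,0,0,0],[-0.0015,-0.003,0,0,0,0],[-0.001,-0.003,0,0,0,0],[-0.001,-0.003,0,0,0,0]],
])

```text
clock: 19.88
position: [0.5785, 0.1488, 0.0673]
ee_rot: [2.132, 2.307, 0.0]
force: [0.8, 0.4, 0.2]
width: 0.007
gripper_force: 0.4
```

```bash
python3 ct.py
```

```text
TCP [0.0261 0.0624 0.0673] F [0.8 0.3 0.2] 19.875
76
50 [0.01663135 0.04886244 0.0638093 ] phi 1.2674680523050494
```

arm_command([
  [[-0.0004,-0.002,0,0,0,0],[-0.0003,-0.002,0,0,0,0],[0,-0.002,0,0,0,0]],
])

```text
clock: 20.3
position: [0.5748, 0.148, 0.0677]
ee_rot: [2.13, 2.305, 0.005]
force: [10.4, 2.3, -7.1]
width: 0.002
gripper_force: 5.1
```

arm_command([
  [[0,-0.001,0,0,0,0],[0,-0.001,0,0,0,0]],
])

```text
clock: 20.55
position: [0.5737, 0.1479, 0.0679]
ee_rot: [2.13, 2.304, 0.007]
force: [10.5, 1.5, -6.6]
width: 0.002
gripper_force: 4.9
```

```bash
python3 ct.py
```

```text
TCP [0.0212 0.0618 0.0679] F [10.6  0.6 -6.6] 20.55
79
52 [0.01371518 0.04810691 0.06336327] phi 1.3215974616051396
```

Force has reached about 10 N, so the catch is at or near its stop. I back off and check.

arm_command([
  [[0,0.015,0,0,0,0],[0,0.015,0,0,0,0],[0,0,-0.05,0,0,0],[0,0,-0.05,0,0,0],[-0.05,0.03,-0.05,0,0,0],[-0.06,0.03,-0.05,0,0,0],[-0.06,0,0,0,0,0],[-0.06,0,0,0,0,0],[-0.06,0,0,0,0,0],[-0.06,0,0,0,0,0]],
])

```text
clock: 21.85
position: [0.6725, -0.1726, 0.2451]
ee_rot: [-2.131, -2.307, 0.0]
force: [1.0, -0.2, -0.4]
width: 0.003
gripper_force: 0.0
```

```bash
python3 - <<'E'
from h import *
s=arm.observe(); print(s['position'],s['force'],s['clock'])
im=shot('top','t5'); w=cloud(im);P=(w-O)@RP
m=(P[...,2]>.03)&(P[...,2]<.042)&(abs(P[...,0])<.13)&(P[...,1]>-.1)&(P[...,1]<.085)
r=cv2.minAreaRect(w[m][:,:2].astype(np.float32)*1000); print(r, np.median(P[m][:,2]))
m=(P[...,2]>.044)&(abs(P[...,0])<.05)&(P[...,1]>.03)&(P[...,1]<.11)
q=P[m]; print(len(q),np.polyfit(q[:,1],q[:,0],1)); 
c=im['pixels'][100:240,160:320,::-1]; cv2.imwrite('pics/t5c.png',cv2.resize(c,None,fx=4.2,fy=4.2,interpolation=2))
E
```

```text
[ 0.67245726 -0.17261614  0.24510875] [ 1.00917016 -0.17998027 -0.36017706] 21.85
((555.8626098632812, 83.0855712890625), (240.6444549560547, 171.4546356201172), 5.059127330780029) 0.03615023774695347
98 [ 0.01513763 -0.00386666]
```

View pics/t5c.png

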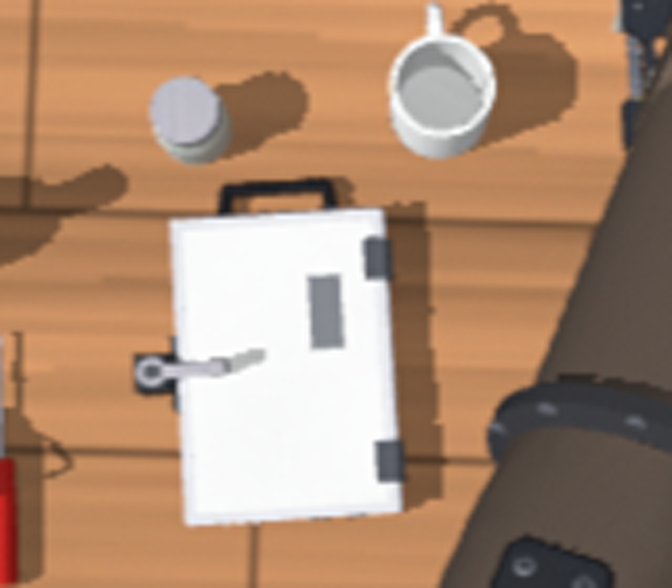

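The catch points straight across, running from (150,372) to (225,368), with a fitted angle of about 1.56 rad. The leaf is flat, the panel, jar and mug are where they were, and the arm is clear.

```bash
python3 -c "
from cell import arm
print(arm.sign_off())"
```

```text
the job is handed in; nothing more can be done
None
```

The job is handed in at about 22 s: the leaf lies flat on the lower half (back about 36 mm above the table), the catch points straight across it (about 1.56 rad), the panel shows no visible shift, the arm touched none of the bystanders that I could see, and it finished clear.

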